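Roll the wet wipes canister onto the drying mat

ROBOT

A 7-joint arm with a two-finger parallel gripper is mounted at the origin on the work surface. World frame = base frame: x ahead of the robot, y to its left, z up, the work surface at z = 0. Lengths are in m, angles in rad, forces in N, time in s.
With the tool pointing down it reaches from about 0.4 to 0.9 m from the base axis. Payload 5.6 kg.
Tool frame: the origin (TCP) lies at the very end of the fingers, on their centre line; the grasp point (between the pads) lies env.grip_point_offset behind it (env.grip_point_offset is the distance from the TCP to the grasp point, in m); z points along the fingers, y is the direction in which the jaws open and shut (so a half turn about z gives the same grasp; the last joint's range is limited). The gripper opens to 92 mm and grips with 3 to 60 N. Pads are 20 mm wide; open, the fingers measure 128 mm over their backs; the gripper's body (75 mm by 189 mm) begins 69 mm behind the grasp point.
Start: joints at [1.232, 0.468, -0.012, 1.603, 0.006, 1.071, -0.056], TCP at [0.189, -0.622, 0.215] pointing down, gripper open.
Joint ranges: [-2.53, 2.53], [-0.31, 2.02], [-1.57, 1.55], [0.28, 2.44], [-1.29, 4.43], [0.15, 1.84], [-2.92, 2.92]. Speed limits (rad/s): [2.57, 2.57, 3.14, 3.14, 3.14, 3.14, 3.14].

INTERFACE

Orientations are given as a unit quaternion [x, y, z, w].
In Python, from plant import read_state, get_image, calibration, env, silhouettes, pinpoint gives the robot as it stands. The module is installed in compiled form; this text tells all that it offers.
- The arm moves only by the tool jog_arm, never from a script. Its argument "increments" is a list of rows, each a list of 7 numbers: the shift along the tool's x, y, z in cm, then the turn, a rotation vector about the tool's x, y, z in rad, then the opening, from 0 (shut) to 1 (fully open). A call has exactly 8 rows; each row is the pose to reach, as a shift and turn from the pose measured when the call began, along the tool's axes at that moment; what a row does not reach only later rows make up. A row lasts 1/8 s, in which the tool goes at most 62.5 mm and 10.7 degrees, less where a joint would pass 70% of its speed; a pose out of reach is approached as far as the arm can. A call with a gripper value outside its range is refused whole. The fingers move at their own pace and stop on an object; "squeeze" is the grip in N (left out, the last holds). Time passes only in rows, so rows that repeat a pose let the fingers close, or fill a call up. It gives the time, the measured TCP pose, the force and the opening at its end, in the units of the state.
- read_state(): the state, without advancing time (a new reading comes with each control period).
- get_image(name): name is "scene" or "top" or "wrist"; returns the picture (480x640x3 uint8, red, green, blue); there is no depth.
- calibration(name): a dict with "fx", "fy", "cx", "cy" (pixels), "xyz" and "rotation" of the camera in the world; the wrist camera has in their place "tool_from_camera" (4x4, takes a point from camera to tool coordinates, whose origin is the TCP and whose axes are the flange's). Camera axes: x right, y down, z forward; pixel columns grow to the right and rows downward; lengths in m; the calibration is good to about 2 mm. A picture is of the moment at which its call begins: read the wrist's pose just before it. calibration takes no time and is no camera call.
- env.hand_in(): hands the job in, once; it reports no verdict.
Trained networks look in the newest picture that a camera, given by its name, has taken for a name from the list of things; names that differ only in an ending like _2 or _b are one class to them, and where a whole thing is asked for, a point or a joint stands for the part that bears it (a point fixed in the world has none). Each returns a list of dicts, best first, with "confidence" (0 to 1); they miss things now and then, are a little off and sometimes report something else, mostly with a low value. They report only what shows in the picture. A call takes as long as a camera call.
- silhouettes(camera, label): "mask" (480x640 bool, what is visible of it) and "rect" ([left, top, right, bottom] in pixels, round what is visible of it).
- pinpoint(camera, label): "point" ([column, row] in pixels: a listed point, or the origin of a listed thing).
The state is a dict: "clock": time; "joint_positions": joint angles; "dq": joint speeds; "joint_torque": joint torques, N m; "ee_pos": TCP position; "tcp_rot": TCP orientation; "force": force on the tool from outside, world axes, zero at the start; "moment": the same for the moment, N m; "grip_width": opening from 0.0 (shut) to 1.0 (fully open).
Only numpy, scipy, OpenCV 4.12 (cv2) and the standard library are available. Lean on these libraries where they do the work, as an engineer would, in place of code of your own. Each camera call takes 0.05 s, during which the arm holds its last target. There are 200 camera calls.

TASK

The wet wipes canister is lying on its side on the bare worktop. Lay your fingertips on top of it and roll it over steadily onto the dark grey drying mat, so that it comes to rest with the whole canister over the mat and none of it past the edges, then take your hand away. Only push along its top: do not pick it up, pinch it, shove it from the side or send it off with a flick, and leave the tub, the spray bottle and the brush where they are.

Things in the scene. Friction and masses are not known exactly. Their poses are not given: they have to be found in the camera images.
- canister: Wipes canister lying loose on its side: a plastic cylinder 83 mm across, 190 mm long, 0.3 to 0.65 kg, white with teal and blue label. Origin: on its axis, half-way along, 41.5 mm up. x axis along the cylinder to the lid; y and z turn as it rolls. It rolls straight, square to x, and soon stops when let go slowly. A tip that does not slip on its top (friction about 0.5 to 0.7) moves twice as far as it.
- lid_end (a point): Centre of the canister's flat lid end, on its axis, 95 mm from the canister's origin.
- base_end (a point): Centre of the canister's flat base end, on its axis, 95 mm from the canister's origin.
- mat: Dark grey ribbed drying mat flat on the worktop, 280 mm along its x by 140 mm along its y, 1 mm thick: things roll onto it with no step. Origin: its centre. It lies on one side or the other of the canister, 140 to 250 mm off between centres, in the canister's rolling direction (within 15 mm); its x axis is parallel to the canister's within 5 degrees.
- tub: Small tub of cleaning paste, white and red with a red lid, 68 mm in diameter and 82 mm high, standing loose on the side of the canister away from the mat. Origin: centre of its underside. Not to be moved.
- spray: White trigger spray bottle with a green label and black head, 70 mm in diameter, 245 mm high, standing loose beyond the work. Origin: centre of its underside. Not to be moved.
- brush: White dish brush with blue bristles, 230 mm long and 29 mm high, lying loose beyond the work. Origin: under its middle; x axis along it towards the bristles. Not to be moved.

How it is judged:
On the way:
1. the canister has rolled over (about a fifth of a turn or more) while lying on the worktop (angle between canister's own z axis and vertical above 1.2 rad and height (world z) of canister below 0.05 m), for 0.05 s.
At the end, for the whole second after the job is handed in: The canister lies still on its side with its whole outline over the mat (each end of its axis within 31 mm of the mat's long centre line and not past the mat's short edges, to within 3 mm); tub, spray bottle and brush are within 20 mm of where they stood (y of lid_end in the frame of mat between -0.031 and 0.031 m and y of base_end in the frame of mat between -0.031 and 0.031 m and x of lid_end in the frame of mat between -0.143 and 0.143 m and x of base_end in the frame of mat between -0.143 and 0.143 m and height (world z) of canister below 0.045 m and linear speed of canister below 0.01 m/s and distance of each of tub, spray, brush from where it was at the start of the episode below 0.02 m); the robot touches nothing.
It fails at once if the canister is lifted off the worktop or stood on end (height (world z) of canister above 0.055 m or angle between canister's own x axis and vertical below 1.3 rad).
It fails at once if the fingers pinch the canister or shove it from the side (touching it with the fingertips more than about 22 mm below its top) (contact force between the fingers and canister above 0.5 N and height (world z) of the grasp point below 0.08 m).
It fails at once if the canister is flicked or runs away (faster than 0.35 m/s) (linear speed of canister above 0.35 m/s).
It fails at once if the tub, the spray bottle or the brush is moved by more than 20 mm or knocked over (distance of any of tub, spray, brush from where it was at the start of the episode above 0.02 m or angle between any of tub, spray's own z axis and vertical above 0.4 rad).
It also fails if it takes over 72 s, if anything falls off the work surface, if the arm or the gripper's body presses on something with over 40 N, if the wrist force passes 120 N, or if a joint passes its speed limit or range.

## Working session

There is one attempt and no reset: what is moved stays moved. The work goes in short steps, Python scripts to look and compute and a tool call to move; the robot and the scene stay as the last step left them, time stands still between calls to the robot, and variables do not carry over. Pictures are saved under pics/ and viewed, about 8 in all and at most 12, crops included, and the job is handed in when it is done.

Besides the shell and the picture viewer there is one more tool, called as a command line: name --pt "numbers of a row" for each row, then --argument value for the rest. jog_arm: Moves the arm, as the interface text tells. Its arguments: {"type":"object","properties":{"increments":{"type":"array"},"squeeze":{"type":"number"}},"required":["increments"]}

```bash
mkdir -p pics; cat > h.py <<'E'
import numpy as np, cv2
from plant import *
from scipy.spatial.transform import Rotation as R
def ray(cam,p):
    c=calibration(cam); Rm=np.array(c["rotation"]); 
    if Rm.shape!=(3,3): Rm=R.from_quat(Rm).as_matrix()
    d=Rm@np.array([(p[0]-c["cx"])/c["fx"],(p[1]-c["cy"])/c["fy"],1]); return np.array(c["xyz"]),d
def at(cam,p,z):
    o,d=ray(cam,p); return o+d*(z-o[2])/d[2]
def save(cam,n): cv2.imwrite(f"pics/{n}.png",get_image(cam)[:,:,::-1])
E
python3 - <<'E'
from h import *
np.set_printoptions(precision=4,suppress=True)
s=read_state(); print({k:np.round(v,3) for k,v in s.items()}, env.grip_point_offset)
a=get_image("top");b=get_image("scene")
cv2.imwrite("pics/1.png",cv2.resize(np.hstack([a,b])[:,:,::-1],(800,300)) )
cv2.imwrite("pics/top.png",a[:,:,::-1])
for cam in("top","scene"):
  for l,z in(("canister",.0415),("lid_end",.0415),("base_end",.0415),("mat",.001),("tub",0),("spray",0),("brush",0)):
    for d in pinpoint(cam,l)[:2]: print(cam,l,round(d["confidence"],2),np.round(d["point"]),at(cam,d["point"],z))
for l in("mat","canister"):
  for d in silhouettes("top",l)[:1]:
    m=d["mask"].astype(np.uint8); c=max(cv2.findContours(m,0,2)[0],key=cv2.contourArea)
    r=cv2.boxPoints(cv2.minAreaRect(c)); print(l,d["confidence"],d["rect"],[at("top",p,.001 if l=="mat" else .0415) for p in r])
E
```

```text
{'clock': np.float64(0.0), 'joint_positions': array([ 1.232,  0.468, -0.012,  1.604,  0.006,  1.071, -0.056]), 'dq': array([ 0.   , -0.002,  0.   ,  0.001,  0.002,  0.001,  0.001]), 'joint_torque': array([  0.001, -52.057,  -0.012, -24.374,  -0.057,   0.017,   0.   ]), 'ee_pos': array([ 0.189, -0.621,  0.214]), 'tcp_rot': array([ 0.989,  0.147, -0.   , -0.001]), 'force': array([ 0.085,  0.198, -0.039]), 'moment': array([ 0.009,  0.035, -0.089]), 'grip_width': np.float64(0.999)} 0.0187
top canister 0.56 [300. 274.] [0.5394 0.0217 0.0415]
top lid_end 0.7 [307. 214.] [0.6307 0.0112 0.0415]
top mat 0.7 [416. 286.] [ 0.5238 -0.1586  0.001 ]
top tub 0.57 [210. 279.] [0.5384 0.1628 0.    ]
top spray 0.79 [354. 135.] [ 0.7746 -0.0669  0.    ]
top brush 0.81 [228. 138.] [0.7685 0.1404 0.    ]
scene canister 0.84 [300. 230.] [0.5352 0.0204 0.0415]
scene canister 0.64 [441. 264.] [0.7825 0.1088 0.0415]
scene lid_end 0.82 [338. 261.] [0.6341 0.0051 0.0415]
scene base_end 0.59 [270. 205.] [0.4485 0.0329 0.0415]
scene mat 0.75 [232. 308.] [ 0.5292 -0.1648  0.001 ]
scene tub 0.88 [349. 200.] [0.5437 0.1691 0.    ]
scene spray 0.67 [386. 341.] [ 0.7767 -0.0549  0.    ]
scene brush 0.66 [439. 265.] [0.772  0.1359 0.    ]
mat 0.62 [359.6, 196.1, 473.0, 381.7] [array([ 0.3948, -0.0628,  0.001 ]), array([ 0.675 , -0.1105,  0.001 ]), array([ 0.6521, -0.2604,  0.001 ]), array([ 0.3741, -0.2033,  0.001 ])]
canister 0.89 [266.4, 208.6, 332.2, 342.9] [array([0.4463, 0.0755, 0.0415]), array([0.6444, 0.0553, 0.0415]), array([ 0.6342, -0.0309,  0.0415]), array([ 0.4367, -0.0066,  0.0415])]
```

View pics/top.png

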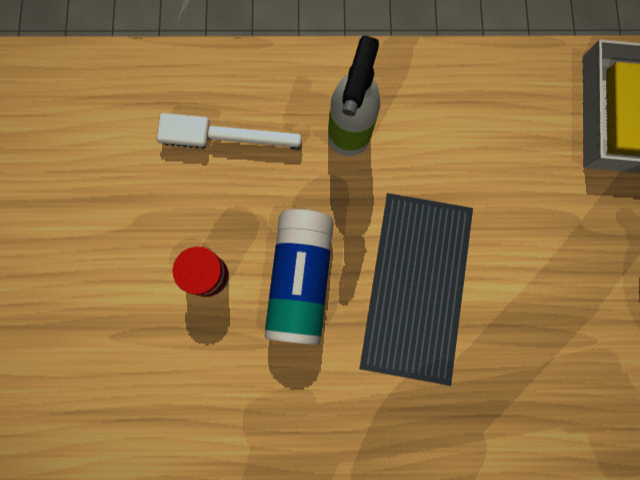

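The top view shows the canister (lid up at about 305,213, base at 293,340), with the mat to its right (corners 387,194 / 473,208 / 451,385 / 360,368). The tub is on the left (200,270), the spray bottle at (355,100) and the brush at (228,135). The network detections agree with this. Next I'll refine the canister and mat poses.

```bash
cat >> h.py <<'E'
from scipy.optimize import minimize
def proj(cam,P):
    c=calibration(cam); Rm=np.array(c["rotation"])
    if Rm.shape!=(3,3): Rm=R.from_quat(Rm).as_matrix()
    q=(P-np.array(c["xyz"]))@Rm; return np.c_[c["fx"]*q[:,0]/q[:,2]+c["cx"],c["fy"]*q[:,1]/q[:,2]+c["cy"]]
t=np.linspace(0,2*np.pi,40)
CAN=np.vstack([np.c_[s*.095+0*t,.0415*np.cos(t),.0415+.0415*np.sin(t)] for s in(-1,1)])
MAT=np.array([[a*.14,b*.07,.001] for a in(1,-1) for b in(1,-1)])
def fit(shape,label,x0,cams=("top","scene")):
    ms=[]
    for c in cams:
        get_image(c); d=silhouettes(c,label)
        if d and d[0]["confidence"]>.4: ms.append((c,d[0]["mask"]))
    def cost(v,full=False):
        P=shape.copy(); cs,sn=np.cos(v[2]),np.sin(v[2]); P[:,:2]=P[:,:2]@np.array([[cs,sn],[-sn,cs]])+v[:2]; e=[]
        for c,m in ms:
            im=np.zeros(m.shape,np.uint8); cv2.fillConvexPoly(im,cv2.convexHull(np.round(proj(c,P)*16).astype(np.int32)),1,shift=4); im=im>0
            e.append(1-(im&m).sum()/(im|m).sum())
        return e if full else sum(e)
    s=np.array(x0)+np.array([[0,0,0],[.02,0,0],[0,.02,0],[0,0,.1]])
    r=minimize(cost,x0,method="Nelder-Mead",options=dict(initial_simplex=s,xatol=1e-4,fatol=1e-5))
    return r.x,[c for c,_ in ms],cost(r.x,True)
def rel(c,m):
    a=np.array([np.cos(c[2]),np.sin(c[2])]);M=np.array([[np.cos(m[2]),np.sin(m[2])],[-np.sin(m[2]),np.cos(m[2])]])
    return [M@(c[:2]+s*.095*a-m[:2]) for s in(1,0,-1)]
E
python3 - <<'E'
from h import *
np.set_printoptions(precision=4,suppress=True)
for cams in(("top",),("scene",),("top","scene")):
  c=fit(CAN,"canister",[.539,.021,-.13],cams);m=fit(MAT,"mat",[.525,-.16,-.16],cams)
  print(cams,c,m); print(rel(c[0],m[0]))
q=read_state(); M=R.from_quat(q["tcp_rot"]).as_matrix(); print(M,q["ee_pos"])
E
```

```text
('top',) (array([ 0.5367,  0.0228, -0.1223]), ['top'], [np.float64(0.053847151939794946)]) (array([ 0.5243, -0.1606, -0.1878]), ['top'], [np.float64(0.010037717483878827)])
[array([0.0727, 0.1887]), array([-0.0221,  0.1825]), array([-0.1169,  0.1763])]
('scene',) (array([ 0.5355,  0.0237, -0.1164]), ['scene'], [np.float64(0.05894562058945618)]) (array([ 0.5241, -0.1603, -0.1809]), ['scene'], [np.float64(0.010793260793260817)])
[array([0.0729, 0.1893]), array([-0.0219,  0.1831]), array([-0.1167,  0.177 ])]
('top', 'scene') (array([ 0.5367,  0.0227, -0.1296]), ['top', 'scene'], [np.float64(0.08082511676180593), np.float64(0.06964248811737961)]) (array([ 0.5247, -0.1607, -0.184 ]), ['top', 'scene'], [np.float64(0.011159631246967505), np.float64(0.018200910045502283)])
[array([0.0732, 0.1877]), array([-0.0217,  0.1825]), array([-0.1166,  0.1774])]
[[ 0.9566  0.2914 -0.    ]
 [ 0.2914 -0.9566 -0.    ]
 [-0.     -0.     -1.    ]] [ 0.1894 -0.6218  0.2146]
```

jog_arm --pt "3.3 -3.3 0 0 0 -0.144 0.6" --pt "6.6 -6.7 0 0 0 -0.288 0.6" --pt "9.9 -10 0 0 0 -0.432 0.6" --pt "13.2 -13.4 0 0 0 -0.576 0.6" --pt "16.5 -16.7 0 0 0 -0.72 0.6" --pt "19.8 -20 0 0 0 -0.864 0.6" --pt "23.1 -23.4 0 0 0 -1.008 0.6" --pt "26.4 -26.7 0 0 0 -1.15 0.6"

```text
clock: 2.7
ee_pos: [0.3648, -0.2881, 0.2149]
tcp_rot: [0.748, 0.663, -0.0, 0.0]
force: [0.8, -0.4, 0.5]
grip_width: 0.602
```

```bash
cat > go.py <<'E'
import sys
from h import *
# target TCP x y z, tool-y yaw -> shift in tool cm, rotvec
q=read_state(); M=R.from_quat(q["tcp_rot"]).as_matrix(); x,y,z,w=map(float,sys.argv[1:])
T=np.array([[-np.sin(w),np.cos(w),0],[np.cos(w),np.sin(w),0],[0,0,-1]]).T
print("tcp",q["ee_pos"].round(4),"t",round(float(q["clock"]),2),"F",np.round(q["force"],2),"shift cm",(M.T@(np.array([x,y,z])-q["ee_pos"])*100).round(2),"rot",R.from_matrix(M.T@T).as_rotvec().round(3))
E
python3 go.py .539 .043 .13 -.125
```

```text
tcp [ 0.3648 -0.2881  0.2149] t 2.7 F [ 0.85 -0.42  0.52] shift cm [34.97 13.31  8.48] rot [0.001 0.001 0.005]
```

jog_arm --pt "5 2 0 0 0 0 0.6" --pt "10 4 0 0 0 0 0.6" --pt "15 6 1 0 0 0 0.6" --pt "20 8 3 0 0 0 0.6" --pt "25 10 5 0 0 0 0.6" --pt "30 12 7 0 0 0 0.6" --pt "34 13.3 8.5 0 0 0 0.6" --pt "35 13.3 8.5 0 0 0 0.6"

```text
clock: 3.7
ee_pos: [0.5389, 0.0464, 0.1287]
tcp_rot: [0.747, 0.665, -0.0, -0.001]
force: [-0.5, -0.5, -0.0]
grip_width: 0.599
```

```bash
python3 go.py .539 .043 .083 -.125; python3 -c "
from h import *
save('scene','s2')"
```

```text
tcp [0.5389 0.0464 0.1287] t 3.7 F [-0.48 -0.54 -0.01] shift cm [-0.34  0.06  4.57] rot [-0.001 -0.001  0.009]
```

View pics/s2.png

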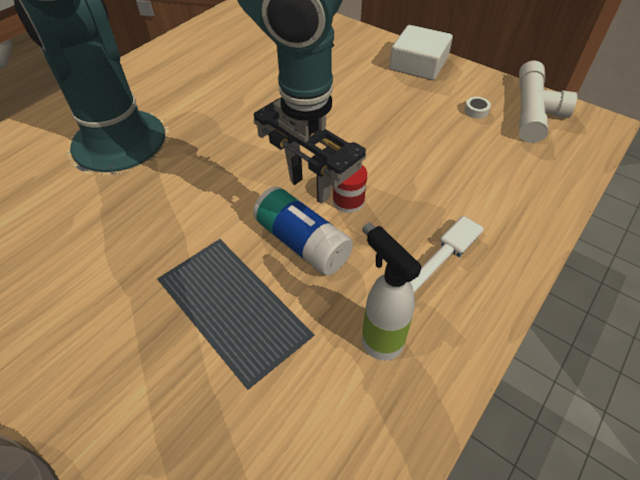

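The fingers sit above the canister, lined up with its axis and clear of the tub. Next I'll lower them to find contact.

jog_arm --pt "-0.5 0 1 0 0 0.009 0.6" --pt "-0.8 0 2 0 0 0.009 0.6" --pt "-0.8 0 3 0 0 0.009 0.6" --pt "-0.8 0 3.8 0 0 0.009 0.6" --pt "-0.8 0 4.2 0 0 0.009 0.6" --pt "-0.8 0 4.5 0 0 0.009 0.6" --pt "-0.8 0 4.6 0 0 0.009 0.6" --pt "-0.8 0 4.7 0 0 0.009 0.6"

```text
clock: 4.75
ee_pos: [0.538, 0.0384, 0.0827]
tcp_rot: [0.75, 0.661, 0.0, -0.0]
force: [-1.3, -0.3, 4.2]
grip_width: 0.602
```

jog_arm --pt "-0.5 0 0.2 0 0 0 0.6" --pt "-1.7 0 0.2 0 0 0 0.6" --pt "-3.0 0 0.2 0 0 0 0.6" --pt "-4.3 0 0.2 0 0 0 0.6" --pt "-5.5 0 0.2 0 0 0 0.6" --pt "-6.5 0 0.25 0 0 0 0.6" --pt "-7.0 0 0.25 0 0 0 0.6" --pt "-7.0 0 0.25 0 0 0 0.6"

```text
clock: 5.75
ee_pos: [0.5296, -0.0322, 0.0816]
tcp_rot: [0.75, 0.661, -0.0, 0.001]
force: [-3.6, -0.7, 12.8]
grip_width: 0.6
```

```bash
cat > look.py <<'E'
import sys
from h import *
g=list(map(float,sys.argv[1:]))
q=read_state();print("tcp",q["ee_pos"].round(4),np.round(q["force"],1))
m=np.array([.5245,-.1605,-.184])
c=fit(CAN,"canister",g,("top","scene")); 
for cam in ("top","scene"):
  print([(d["confidence"],np.round(at(cam,d["point"],.0415),4)[:2]) for d in pinpoint(cam,"canister")[:1]])
print(c,np.round(rel(c[0],m),4))
E
python3 look.py .532 -.012 -.125
```

```text
tcp [ 0.5296 -0.0322  0.0816] [-3.6 -0.7 12.8]
[]
[(0.58, array([ 0.5367, -0.0137]))]
(array([ 0.52918592, -0.01122895, -0.12230293]), ['top', 'scene'], [np.float64(0.8372903225806452), np.float64(0.30875853756528726)]) [[ 0.0721  0.1535]
 [-0.0227  0.1476]
 [-0.1175  0.1418]]
```

jog_arm --pt "0 0 -0.6 0 0 0 0.6" --pt "0 0 -1.8 0 0 0 0.6" --pt "2 0 -2 0 0 0 0.6" --pt "4 0 -2 0 0 0 0.6" --pt "4 0 -1.4 0 0 0 0.6" --pt "4 0 -0.7 0 0 0 0.6" --pt "4 0 -0.1 0 0 0 0.6" --pt "4 0 0 0 0 0 0.6"

```text
clock: 7.05
ee_pos: [0.5345, 0.008, 0.0815]
tcp_rot: [0.75, 0.661, -0.0, 0.0]
force: [-2.0, 1.7, 8.4]
grip_width: 0.601
```

```bash
python3 look.py .532 -.012 -.125
```

```text
tcp [0.5345 0.008  0.0815] [-2.   1.7  8.4]
[]
[(0.82, array([ 0.5338, -0.0127]))]
(array([ 0.52892331, -0.0109642 , -0.11698252]), ['scene'], [np.float64(0.06789505307430399)]) [[ 0.0718  0.1542]
 [-0.023   0.1478]
 [-0.1178  0.1415]]
```

jog_arm --pt "-0.7 0 0.1 0 0 0 0.6" --pt "-2.0 0 0.1 0 0 0 0.6" --pt "-3.4 0 0.1 0 0 0 0.6" --pt "-4.8 0 0.1 0 0 0 0.6" --pt "-6.2 0 0.1 0 0 0 0.6" --pt "-7.4 0 0.15 0 0 0 0.6" --pt "-8.0 0 0.15 0 0 0 0.6" --pt "-8.0 0 0.15 0 0 0 0.6"

```text
clock: 8.35
ee_pos: [0.5246, -0.0736, 0.0814]
tcp_rot: [0.751, 0.66, -0.001, 0.002]
force: [-3.2, -1.6, 13.9]
grip_width: 0.599
```

jog_arm --pt "0 0 -0.6 0 0 0 0.6" --pt "0 0 -1.8 0 0 0 0.6" --pt "2 0 -2 0 0 0 0.6" --pt "4 0 -2 0 0 0 0.6" --pt "4 0 -1.4 0 0 0 0.6" --pt "4 0 -0.7 0 0 0 0.6" --pt "4 0 -0.1 0 0 0 0.6" --pt "4 0 0 0 0 0 0.6"

```text
clock: 9.35
ee_pos: [0.5296, -0.034, 0.0816]
tcp_rot: [0.751, 0.66, -0.001, 0.001]
force: [-4.1, 1.9, 13.4]
grip_width: 0.6
```

```bash
python3 look.py .525 -.052 -.125
```

```text
tcp [ 0.5296 -0.034   0.0816] [-4.1  1.9 13.4]
[]
[(0.84, array([ 0.5232, -0.0553]))]
(array([ 0.52329939, -0.05211342, -0.13154829]), ['scene'], [np.float64(0.0812992504324428)]) [[ 0.0739  0.1113]
 [-0.021   0.1063]
 [-0.1159  0.1014]]
```

jog_arm --pt "-0.7 0 0.05 0 0 0 0.6" --pt "-2.0 0 0.05 0 0 0 0.6" --pt "-3.4 0 0.05 0 0 0 0.6" --pt "-4.8 0 0.05 0 0 0 0.6" --pt "-6.2 0 0.05 0 0 0 0.6" --pt "-7.4 0 0.1 0 0 0 0.6" --pt "-8.0 0 0.1 0 0 0 0.6" --pt "-8.0 0 0.1 0 0 0 0.6"

```text
clock: 10.65
ee_pos: [0.5197, -0.1149, 0.0814]
tcp_rot: [0.752, 0.659, -0.001, 0.002]
force: [-0.5, -0.8, 7.1]
grip_width: 0.597
```

jog_arm --pt "0 0 -0.6 0 0 0 0.6" --pt "0 0 -1.8 0 0 0 0.6" --pt "2 0 -2 0 0 0 0.6" --pt "4 0 -2 0 0 0 0.6" --pt "4 0 -1.4 0 0 0 0.6" --pt "4 0 -0.7 0 0 0 0.6" --pt "4 0 -0.1 0 0 0 0.6" --pt "4 0 -0.1 0 0 0 0.6"

```text
clock: 11.65
ee_pos: [0.5246, -0.0755, 0.0823]
tcp_rot: [0.752, 0.659, -0.001, 0.002]
force: [-2.8, 1.5, 6.2]
grip_width: 0.601
```

```bash
python3 look.py .519 -.093 -.125;python3 -c "
from h import *
save('scene','s3')"
```

```text
tcp [ 0.5246 -0.0755  0.0823] [-2.8  1.5  6.2]
[]
[(0.69, array([ 0.5253, -0.0929]))]
(array([ 0.52081613, -0.09275395, -0.11006896]), ['top', 'scene'], [np.float64(0.9711686314710405), np.float64(0.08576140736668503)]) [[ 0.0787  0.0729]
 [-0.016   0.0659]
 [-0.1108  0.0589]]
```

View pics/s3.png

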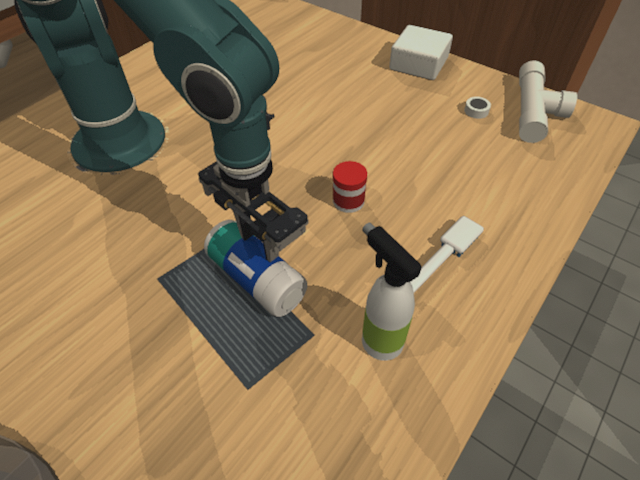

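The canister is now part-way onto the mat (centre about 255,268) and lying straight, with nothing else disturbed. About 66 mm is left to roll.

jog_arm --pt "-0.7 0 0.1 0 0 0 0.6" --pt "-2.0 0 0.1 0 0 0 0.6" --pt "-3.4 0 0.1 0 0 0 0.6" --pt "-4.8 0 0.1 0 0 0 0.6" --pt "-6.2 0 0.1 0 0 0 0.6" --pt "-7.4 0 0.15 0 0 0 0.6" --pt "-8.0 0 0.15 0 0 0 0.6" --pt "-8.0 0 0.15 0 0 0 0.6"

```text
clock: 13.0
ee_pos: [0.5143, -0.1558, 0.0811]
tcp_rot: [0.753, 0.658, -0.001, 0.002]
force: [2.4, -0.1, 3.7]
grip_width: 0.601
```

jog_arm --pt "0 0 -0.6 0 0 0 0.6" --pt "0 0 -1.8 0 0 0 0.6" --pt "2 0 -2 0 0 0 0.6" --pt "3.5 0 -2 0 0 0 0.6" --pt "3.5 0 -1.4 0 0 0 0.6" --pt "3.5 0 -0.7 0 0 0 0.6" --pt "3.5 0 -0.1 0 0 0 0.6" --pt "3.5 0 -0.1 0 0 0 0.6"

```text
clock: 14.0
ee_pos: [0.5186, -0.1213, 0.083]
tcp_rot: [0.753, 0.658, -0.002, 0.002]
force: [-5.8, 1.0, 16.1]
grip_width: 0.597
```

```bash
python3 look.py .515 -.132 -.115
```

```text
tcp [ 0.5186 -0.1213  0.083 ] [-5.8  1.  16.1]
[(0.94, array([ 0.5171, -0.1337]))]
[(0.81, array([ 0.5125, -0.1308]))]
(array([ 0.51481466, -0.13115963, -0.11586233]), ['top', 'scene'], [np.float64(0.7407172728424788), np.float64(0.1577661431064572)]) [[ 0.0799  0.0335]
 [-0.0149  0.0271]
 [-0.1097  0.0206]]
```

jog_arm --pt "-0.5 0 0 0 0 0 0.6" --pt "-1.4 0 0 0 0 0 0.6" --pt "-2.4 0 0 0 0 0 0.6" --pt "-3.4 0 0 0 0 0 0.6" --pt "-4.3 0 0.05 0 0 0 0.6" --pt "-5.0 0 0.05 0 0 0 0.6" --pt "-5.3 0 0.05 0 0 0 0.6" --pt "-5.3 0 0.05 0 0 0 0.6"

```text
clock: 15.3
ee_pos: [0.512, -0.1745, 0.0828]
tcp_rot: [0.753, 0.658, -0.001, 0.003]
force: [3.2, -0.1, 3.0]
grip_width: 0.599
```

jog_arm --pt "0 0 -0.4 0 0 0 0.6" --pt "0 0 -2 0 0 0 0.6" --pt "0 0 -5 0 0 0 0.6" --pt "0 0 -9 0 0 0 0.6" --pt "3 0 -13 0 0 0 0.6" --pt "8 0 -15 0 0 0 0.6" --pt "13 0 -15 0 0 0 0.6" --pt "16 0 -15 0 0 0 0.6"

```text
clock: 16.3
ee_pos: [0.5332, -0.012, 0.2333]
tcp_rot: [0.752, 0.659, -0.001, 0.003]
force: [-0.8, 0.4, -1.1]
grip_width: 0.598
```

```bash
python3 look.py .512 -.158 -.12; python3 -c "
from h import *
cv2.imwrite('pics/f.png',cv2.resize(np.hstack([get_image('top'),get_image('scene')])[:,:,::-1],(800,300)))
for l in('tub','spray','brush'): print(l,[at(c,pinpoint(c,l)[0]['point'],0).round(3) if pinpoint(c,l) else None for c in('top','scene')])"
```

```text
tcp [ 0.5332 -0.012   0.2333] [-0.8  0.4 -1.1]
[]
[(0.65, array([ 0.5137, -0.158 ]))]
(array([ 0.51033953, -0.15732583, -0.1239527 ]), ['scene'], [np.float64(0.05738539898132433)]) [[ 0.0803  0.0062]
 [-0.0145  0.0005]
 [-0.1093 -0.0052]]
tub [array([0.541, 0.16 , 0.   ]), None]
spray [None, array([ 0.776, -0.057,  0.   ])]
brush [array([0.769, 0.139, 0.   ]), array([0.772, 0.139, 0.   ])]
```

View pics/f.png

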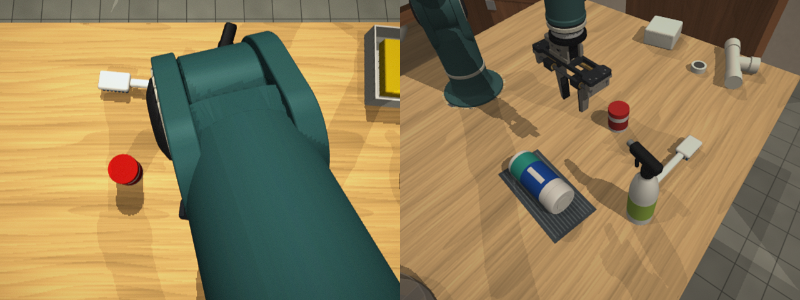

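The canister lies centred on the mat, the hand is clear of it, and the other items are where they were. I'm handing in.

```bash
python3 -c "
import plant; plant.get_image('scene'); print(plant.env.hand_in())"
```

```text
the job is handed in; nothing more can be done
None
```

I rolled the canister onto the mat in five slow strokes with the fingertips on its top, lifting and stepping back between strokes. I then raised the hand clear and handed the job in at about 17 s.

- **Canister position:** the last fit put its centre about 0.5 mm from the mat's long centre line. The ends were at +6 and −5 mm across (limit 31 mm) and +80 and −109 mm along (limit 143 mm).
- **Other items:** the tub, spray bottle and brush showed no shift beyond measurement noise. The tub read about 3–9 mm from my two starting estimates, which differed from each other by about 8 mm.
- **Checks that were limited:** the arm blocked the top camera at the end, so the final canister position comes from the scene camera only. The tub was then seen only by the top camera and the spray bottle only by the scene camera. I also did not take a second picture to confirm the canister was still.

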